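# Set a lamp stand's leg to its length mark and shut the cam lever

## Robot

A 6-joint arm with a two-finger parallel gripper is mounted at the origin on the work surface. World frame = base frame: x ahead of the robot, y to its left, z up, the work surface at z = 0. Lengths are in m, angles in rad, forces in N, time in s.
With the tool pointing down it reaches from about 0.35 to 0.975 m from the base axis. Payload 4.9 kg.
Tool frame: the origin (TCP) lies on the mounting face of the last link; the fingertips stand 173 mm ahead of it and the grasp point (between the pads) lies 155 mm ahead of it; z points along the fingers, y is the direction in which the jaws open and shut (so a half turn about z gives the same grasp; the last joint's range is limited). The gripper opens to 85 mm and grips with 20 to 120 N. Pads are 22 mm wide; open, the fingers measure 114 mm over their backs; the gripper's body (76 mm by 85 mm) begins 54 mm behind the grasp point. The pads swing forward as they close: fully open they stand 13 mm farther back than shut.
Start: joints at [-1.279, 0.053, 1.613, -0, 1.476, -0.119], TCP at [0.25, -0.573, 0.405] pointing down, gripper open.
Joint ranges: [-3.01, 3.01], [-1.01, 2.22], [0.06, 2.58], [-1.02, 4.17], [0.09, 2.62], [-3.14, 3.14]. Speed limits (rad/s): [2.57, 2.57, 3.14, 3.14, 3.14, 3.14].

## Interface

Orientations are given as a rotation vector (axis times angle).
In Python, from station import ctrl gives the robot as it stands. The module is installed in compiled form; this text tells all that it offers.
- The arm moves only by the tool jog_arm, never from a script. Its argument "steps" is a list of rows, each a list of 2 entries, a list of its own where there are three numbers: the shift along the tool's x, y, z in cm, then the turn, a rotation vector about the tool's x, y, z in degrees. In form: [[[tx, ty, tz], [rx, ry, rz]], ...]. A call has 1 to 8 rows; each row shifts and turns the pose as measured when the row begins, along the tool's axes as they then stand; what a row does not reach is not made up. A row lasts 1/10 s, in which the tool goes at most 50 mm and 8.59 degrees, less where a joint would pass 70% of its speed; a pose out of reach is approached as far as the arm can. A call is refused whole if a number of a shift passes 5 or a number of a turn 8.59, either way. A call with a gripper value outside its range is refused whole. "fingers" is the gripper command: -1 is shut, 1 is fully open, values between are in proportion, set as the call begins (left out, the last holds). The fingers move at their own pace and stop on an object; "grip_force" is the grip in N (left out, the last holds). Time passes only in rows, so rows that do not move let the fingers close. It gives the time, the measured TCP pose, the force and the opening at its end, in the units of the state.
- ctrl.get_obs(): the state, without advancing time (a new reading comes with each control period).
- ctrl.get_image(name): name is "side" or "top"; returns the picture (480x640x3 uint8, red, green, blue); there is no depth.
- ctrl.camera_info(name): a dict with "K" (3x3 intrinsics, pixels), "dist_coeffs" ([k1, k2, p1, p2, k3] as OpenCV has them; the pictures are not rectified), "camera_from_world" (4x4, takes a point from world to camera coordinates). Camera axes: x right, y up, looking along -z (the intrinsics and any distortion apply to the point x, -y, -z); pixel columns grow to the right and rows downward; lengths in m; the calibration is good to about 2 mm. A picture is of the moment at which its call begins. camera_info takes no time and is no camera call.
- ctrl.finish_job(): hands the job in, once; it reports no verdict.
The state is a dict: "t": time; "q": joint angles; "dq": joint speeds; "effort": joint torques, N m; "tool_pos": TCP position; "tool_rot": TCP orientation; "contact_force": force on the tool from outside, world axes, zero at the start; "wrist_torque": the same for the moment, N m; "opening": finger opening in m.
Only numpy, scipy, OpenCV 4.12 (cv2) and the standard library are available. Lean on these libraries where they do the work, as an engineer would, in place of code of your own. Each camera call takes 0.05 s, during which the arm holds its last target.

## Task

Hook the black foot of the work-lamp stand's spring-loaded leg and draw it out until the white line on the foot is level with the orange mark clip. Holding the leg there with its red cam lever still open, swing the lever fully shut against the collar's side, and finish still holding the leg at the mark: do not let go at the end. Leave the mark clip, bulbs, torch and screwdriver tester as they are.

Things in the scene. Friction and masses are not known exactly. Their poses are not given: they have to be found in the camera images.
- stand: Work-lamp stand lying fixed on a grey board (local x -85..85, y -275..125 mm, 10 thick) that is fixed to the shelf. Origin on the shelf under the leg's axis. Local z up; the leg slides out along +y at x = 0, 60 mm above the shelf; red lever on the -x side; foot hook and orange clip on the +x side. At y -260..-210 a yellow lamp head, 130 mm wide, top 102 mm high.
- collar (a point): Middle of the black collar's front face, on the leg's axis, local y = -4 mm, 60 mm above the shelf. The collar takes x -12..18, y -54..-4 mm, its top 80 mm above the shelf.
- leg (a joint): Slide of the leg (m): 0 = fully in, where it starts; up to 0.05 out along the stand's +y. A spring always pulls it in, 3.6 N at 0 to 5.1 N at 0.05, also when the lever is shut, so it must be held all the time. Aluminium bar, local x -7..7 mm, 48..72 mm above the shelf, with the black foot on its end.
- foot_face (a point): On the foot's inner face (towards the collar), x = 26 mm, 60 mm above the shelf; moves with the leg, at local y = 52 mm when fully in: 56 mm are then free between collar and foot for a finger. The foot is 14 mm thick along y, 42..78 mm above the shelf, x -7..45 mm: a hook that sticks out on the +x side only.
- foot_line (a point): Outer (+x) end of the white line on top of the foot: local x = 45 mm, 78 mm above the shelf, 7 mm beyond the foot's inner face in +y. Moves with the leg.
- mark (a point): Top middle of the orange mark clip, 24 x 6 x 10 mm, local x = 64 mm, 26.5 mm above the shelf, on a white strip. The leg is at its length when the foot line has the same local y as this point. It lies 18 to 40 mm beyond the foot line's start, different each time; do not push it.
- lever (a joint): Cam lever on an upright hinge at local x -16, y -8 mm. 0 = shut, parallel to the leg; grows as it swings out to -x, at most 0.4 rad; starts 0.26 to 0.34 open, stays where put (0.15 N m friction). Shut, its outer face is at x = -19 mm: leg and lever together are 26 mm wide (x -19..7), so one squeeze, a finger on the leg's +x side and one on the lever's outside, shuts it.
- lever_tip (a point): Middle of the free end of the red lever's paddle, 96 mm from its hinge; the paddle is 6 mm thick and 24 mm tall, 48..72 mm above the shelf.
- bulb1: Frosted bulb standing on its bayonet cap, 60 mm wide, 109 mm tall; origin under its cap. Bystander.
- bulb2: As bulb1. Bystander.
- bulb3: As bulb1. Bystander.
- glass_bulb: Clear glass bulb of the same size. Bystander.
- torch: Grey torch standing on its head, 48 mm wide, 150 mm tall; origin under its head. Bystander.
- tester: Blue screwdriver tester lying on the shelf, 135 mm long along its x, handle 18 mm thick; origin under it near its middle. Bystander.

How it is judged:
On the way, in this order (a step that is already met when the one before it is completed fails the run):
1. the leg is held by the fingers at the mark (within 5 mm) with the lever still open (y of foot_line in the frame of mark between -0.005 and 0.005 m and contact force between the fingers and leg above 1.5 N and value of joint lever above 0.1 rad), for 0.2 s.
2. the lever is shut with the leg still held at the mark (y of foot_line in the frame of mark between -0.005 and 0.005 m and contact force between the fingers and leg above 1.5 N and value of joint lever below 0.05 rad), for 0.2 s.
At the end, for the whole second after the job is handed in: The robot's fingers still hold the leg (over 1.5 N), at rest with the foot line within 5 mm of the orange mark, the lever is shut to within 0.05 rad, the clip has not been moved by 4 mm and no bulb, torch or tester has moved 30 mm or tipped (all of step 2 and velocity of joint leg between -0.01 and 0.01 m/s and distance of mark from where it was at the start of the episode below 0.004 m and distance of each of bulb1, bulb2, bulb3, glass_bulb, torch, tester from where it was at the start of the episode below 0.03 m and angle between each of bulb1, bulb2, bulb3, glass_bulb, torch, tester's own z axis and vertical below 0.3 rad); the arm keeps its last pose, push and grip.
It fails at once if the lever is shut while the leg is off the mark by more than 7 mm (value of joint lever below 0.1 rad and not (y of foot_line in the frame of mark between -0.007 and 0.007 m)).
It fails at once if the orange mark clip is pushed 4 mm (distance of mark from where it was at the start of the episode above 0.004 m).
It fails at once if a bulb, the torch or the tester is knocked (moved 30 mm or tipped 0.3 rad) (distance of any of bulb1, bulb2, bulb3, glass_bulb, torch, tester from where it was at the start of the episode above 0.03 m or angle between any of bulb1, bulb2, bulb3, glass_bulb, torch, tester's own z axis and vertical above 0.3 rad).
It also fails if it takes over 32 s, if anything falls off the work surface, if the arm or the gripper's body presses on something with over 40 N, if the wrist force passes 120 N, or if a joint passes its speed limit or range.

## Working session

There is one attempt and no reset: what is moved stays moved. The work goes in short steps, Python scripts to look and compute and a tool call to move; the robot and the scene stay as the last step left them, time stands still between calls to the robot, and variables do not carry over. Pictures are saved under pics/ and viewed, and the job is handed in when it is done.

Besides the shell and the picture viewer there is one more tool, called after "Request:" as a command line: name --argument value ..., lists and objects as JSON in quotes. jog_arm: Moves the arm, as the interface text tells. Its arguments: {"type":"object","properties":{"steps":{"type":"array","items":{"type":"array"}},"fingers":{"type":"number"},"grip_force":{"type":"number"}},"required":["steps"]}

```bash
mkdir -p pics; ls; python3 - <<'E'
from station import ctrl
import cv2
for n in("side","top"):
    cv2.imwrite(f"pics/{n}0.png",ctrl.get_image(n)[:,:,::-1]); i=ctrl.camera_info(n); print(n,i["K"],i["dist_coeffs"],i["camera_from_world"])
print(ctrl.get_obs())
E
```

```text
pics
side [[451.46682056   0.         318.63548821]
 [  0.         451.46682056 247.79345431]
 [  0.           0.           1.        ]] [0.01173974 0.         0.         0.         0.        ] [[-0.81606663 -0.57792624 -0.00604306  0.49345273]
 [ 0.42857603 -0.61212398  0.66455009 -0.33621523]
 [-0.38776003  0.53972725  0.74721928 -1.13099987]
 [ 0.          0.          0.          1.        ]]
top [[459.15129381   0.         317.67087769]
 [  0.         459.15129381 236.43171436]
 [  0.           0.           1.        ]] [0.01965374 0.         0.         0.         0.        ] [[-0.1679217  -0.98578333 -0.00578969  0.08150637]
 [ 0.96047485 -0.16492762  0.2242475  -0.62648981]
 [-0.22201433  0.03209517  0.97451503 -0.98738754]
 [ 0.          0.          0.          1.        ]]
{'t': 0.1, 'q': array([-1.27900738e+00,  5.33063419e-02,  1.61417928e+00, -9.05467447e-06,
        1.47598829e+00, -1.18991503e-01]), 'dq': array([ 0.00028789, -0.00331244, -0.00393988,  0.00154112,  0.00091919,
        0.00055828]), 'effort': array([ 7.04326358e-04, -3.94907928e+01, -3.71363497e+01, -1.23771160e-04,
        3.93912080e-03, -2.54570483e-05]), 'tool_pos': array([ 0.24951114, -0.57276652,  0.40356254]), 'tool_rot': array([-3.07372663e+00, -6.40344537e-01,  2.68941945e-04]), 'contact_force': array([0.15792873, 0.37197477, 0.08353192]), 'wrist_torque': array([ 0.08911408, -0.00587698,  0.01182536]), 'opening': 0.0853934343417805}
```

View pics/side0.png

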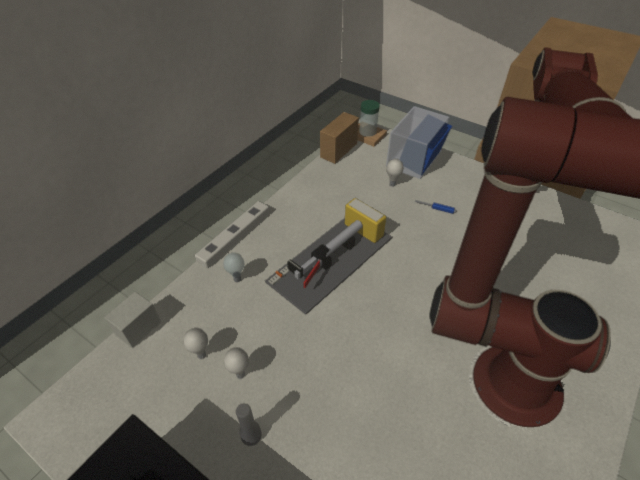

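View pics/top0.png

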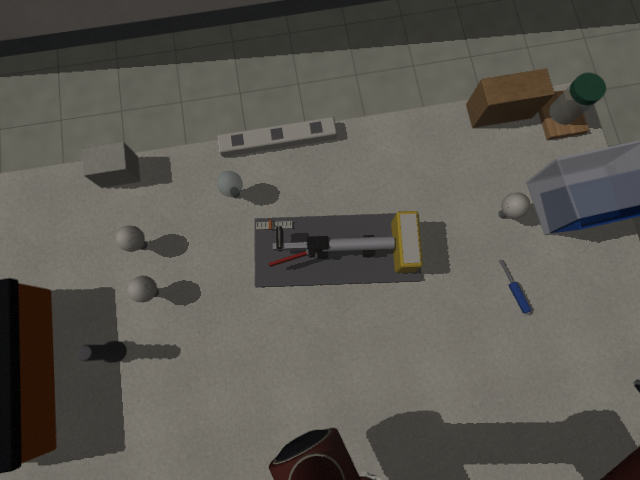

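```bash
cat > h.py <<'E'
import numpy as np, cv2
from station import ctrl
def ray(n,px):
    i=ctrl.camera_info(n);K=np.array(i["K"]);T=np.array(i["camera_from_world"])
    u=cv2.undistortPoints(np.array(px,float).reshape(-1,1,2),K,np.array(i["dist_coeffs"])).reshape(-1,2)
    d=np.c_[u[:,0],-u[:,1],-np.ones(len(u))]@T[:3,:3]
    return -T[:3,:3].T@T[:3,3],d
def onz(n,px,z):
    c,d=ray(n,px); z=np.broadcast_to(z,len(d)); return c+d*((z-c[2])/d[:,2])[:,None]
def proj(n,P):
    i=ctrl.camera_info(n);T=np.array(i["camera_from_world"]);P=np.atleast_2d(P)
    p=P@T[:3,:3].T+T[:3,3]; p=p*[1,-1,-1]
    return cv2.projectPoints(p,np.zeros(3),np.zeros(3),np.array(i["K"]),np.array(i["dist_coeffs"]))[0].reshape(-1,2)
E
python3 - <<'E'
import cv2
a=cv2.imread("pics/top0.png")[205:300,245:435]; cv2.imwrite("pics/top0z.png",cv2.resize(a,None,fx=4.2,fy=4.2,interpolation=cv2.INTER_CUBIC))
a=cv2.imread("pics/side0.png")[190:320,255:400]; cv2.imwrite("pics/side0z.png",cv2.resize(a,None,fx=4.5,fy=4.5,interpolation=cv2.INTER_CUBIC))
E
```

```text
(no output)
```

View pics/top0z.png

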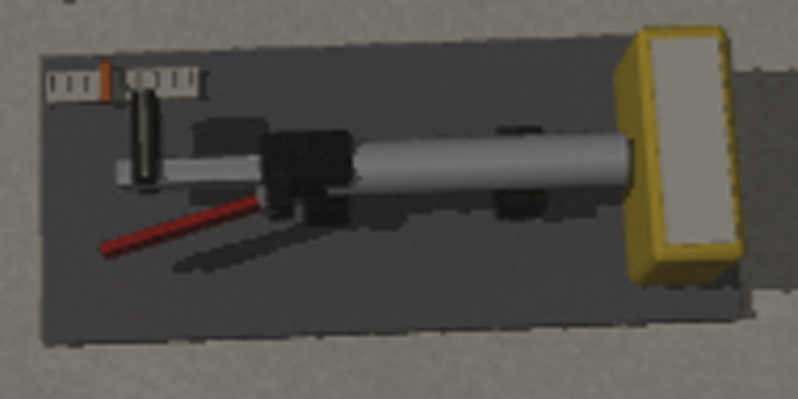

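View pics/side0z.png

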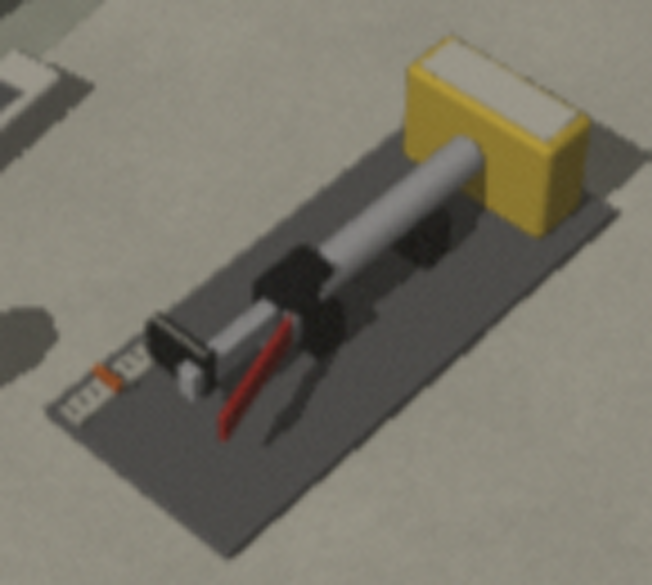

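```bash
cat > pose.py <<'E'
from h import *
from scipy.optimize import least_squares
o=lambda z,f,x,y:(np.array(z,float)+.5)/f-.5+[x,y]
zt=o([[41,57],[43,345],[745,318]],4.2,245,205); zs=o([[47,410],[230,557],[617,212]],4.5,255,190)
loc=np.array([[85,125,10],[-85,125,10],[-85,-275,10]])/1e3
def W(p,l):
    c,s=np.cos(p[2]),np.sin(p[2]); l=np.atleast_2d(l); return np.c_[p[0]+c*l[:,0]-s*l[:,1],p[1]+s*l[:,0]+c*l[:,1],l[:,2]]
def fit(z,n): 
    w=onz(n,z,.01); return least_squares(lambda p:(W(p,loc)-w).ravel(),[.6,0,0])
def L(p,w):
    c,s=np.cos(p[2]),np.sin(p[2]); d=w[:,:2]-p[:2]; return np.c_[c*d[:,0]+s*d[:,1],-s*d[:,0]+c*d[:,1]]*1e3
E
python3 - <<'E'
from pose import *
for n,z in(("top",zt),("side",zs)):
    r=fit(z,n);print(n,r.x,(r.fun*1e3).round(1))
w=np.r_[onz("top",zt,.01),onz("side",zs,.01)]
p=least_squares(lambda p:(W(p,np.r_[loc,loc])-w).ravel(),[.6,0,0]).x; print(p); np.save("p.npy",p)
for n in("top","side"):
    im=cv2.imread(f"pics/{n}0.png"); hsv=cv2.cvtColor(im,cv2.COLOR_BGR2HSV)
    m=cv2.inRange(hsv,(5,140,90),(16,255,255)); x0,y0,x1,y1=(250,210,300,235) if n=="top" else (262,262,300,290)
    ys,xs=np.nonzero(m[y0:y1,x0:x1]); print(n,len(xs),xs.mean()+x0,ys.mean()+y0, xs.min()+x0,xs.max()+x0,ys.min()+y0,ys.max()+y0)
    print("mark local",L(p,onz(n,[[xs.mean()+x0,ys.mean()+y0]],.024)))
    m=cv2.inRange(hsv,(0,120,60),(5,255,255))|cv2.inRange(hsv,(170,120,60),(180,255,255)); x0,y0,x1,y1=(250,240,320,280) if n=="top" else (295,250,330,295)
    ys,xs=np.nonzero(m[y0:y1,x0:x1]);q=np.c_[xs+x0,ys+y0]; print(len(q)); 
    e=q[q[:,0]<=q[:,0].min()+1] if n=="top" else q[q[:,1]>=q[:,1].max()-1]
    print("levertip px",e.mean(0),L(p,onz(n,[e.mean(0)],.065)))
print("foot line proj",proj("top",W(p,[[.045,.059,.078],[-.007,.059,.078]])),proj("side",W(p,[[.045,.059,.078],[-.007,.059,.078]])))
print("tester etc", onz("top",[[519,297]],.01), W(p,[[0,.052,.06]]))
E
```

```text
top [ 0.61706831  0.00634143 -0.13067752] [ 0.4  0.4 -0.  -0.2  0.4 -0.  -0.3 -0.8 -0. ]
side [ 0.6142135   0.00889229 -0.13322805] [ 1.5  1.2 -0.  -0.6  0.8 -0.  -0.9 -2.  -0. ]
[ 0.61564091  0.00761696 -0.13194938]
top 18 269.5 224.0 269 270 220 228
mark local [[66.12900937 85.06277061]]
97
levertip px [269.5 263.5] [[-38.07422794  82.00681304]]
side 15 278.8666666666667 273.6666666666667 276 281 272 276
mark local [[62.63110482 85.49987793]]
111
levertip px [304.33333333 286.33333333] [[-47.41816694  89.19363884]]
foot line proj [[278.40347566 226.5832875 ]
 [278.8048254  248.70342911]] [[288.42283469 259.93030298]
 [301.35230043 269.45712865]]
tester etc [[ 0.42063754 -0.47017452  0.01      ]] [[0.62248239 0.05916494 0.06      ]]
```

Request:
jog_arm --steps '[[[0, 0, 0], [0, 0, -7.4]], [[0, 0, 0], [0, 0, -7.4]], [[0, 0, 0], [0, 0, -7.4]], [[0, 0, 0], [0, 0, -7.4]], [[0, 0, 0], [0, 0, -7.4]], [[0, 0, 0], [0, 0, -7.4]], [[0, 0, 0], [0, 0, -7.4]], [[0, 0, 0], [0, 0, -7.4]]]' --fingers 1 --grip_force 20

```text
t: 0.9
tool_pos: [0.2491, -0.5715, 0.3973]
tool_rot: [-2.306, -2.118, -0.008]
contact_force: [-0.1, -0.7, 0.2]
opening: 0.0855
```

```bash
cat > go.py <<'E'
import sys
from pose import *
from scipy.spatial.transform import Rotation as R
p=np.load("p.npy")
def go(lx,ly,z):
    o=ctrl.get_obs(); Rt=R.from_rotvec(o["tool_rot"]); 
    Rd=np.array([[-np.sin(p[2]),np.cos(p[2]),0],[np.cos(p[2]),np.sin(p[2]),0],[0,0,-1]]).T
    d=Rt.inv().apply(W(p,[[lx,ly,z]])[0]-o["tool_pos"])*100
    r=(Rt.inv()*R.from_matrix(Rd)).as_rotvec(degrees=True)
    print("t",round(o["t"],2),"local",L(p,o["tool_pos"][None])[0].round(1),"z",o["tool_pos"][2].round(4),"F",o["contact_force"].round(1),"open",round(o["opening"],4))
    print("shift cm",d.round(2),"turn",r.round(2))
if __name__=="__main__": go(*map(float,sys.argv[1:]))
E
python3 go.py -.022 .027 .31
```

```text
t 0.9 local [-287.1 -622.3] z 0.3973 F [-0.1 -0.7  0.2] open 0.0855
shift cm [63.51 29.58  9.32] turn [-0.27 -0.64  2.7 ]
```

Request:
jog_arm --steps '[[[4, 1.85, 0.2], [0, 0, 0]], [[4, 1.85, 0.2], [0, 0, 0]], [[4, 1.85, 0.2], [0, 0, 0]], [[4, 1.85, 0.2], [0, 0, 0]], [[4, 1.85, 0.2], [0, 0, 0]], [[4, 1.85, 0.2], [0, 0, 0]], [[4, 1.85, 0.2], [0, 0, 0]], [[4, 1.85, 0.2], [0, 0, 0]]]'

```text
t: 1.7
tool_pos: [0.4257, -0.2575, 0.3792]
tool_rot: [-2.31, -2.104, -0.01]
contact_force: [0.0, 0.4, 0.1]
opening: 0.0852
```

```bash
python3 go.py -.022 .027 .31
```

```text
t 1.7 local [-153.4 -287.8] z 0.3792 F [0.  0.4 0.1] open 0.0852
shift cm [30.84 14.41  7.29] turn [-0.47 -0.89  2.22]
```

Request:
jog_arm --steps '[[[4, 1.85, 0.4], [0, 0, 0.5]], [[4, 1.85, 0.4], [0, 0, 0.5]], [[4, 1.85, 0.4], [0, 0, 0.5]], [[4, 1.85, 0.4], [0, 0, 0.5]], [[4, 1.85, 0.4], [0, 0, 0.5]], [[4, 1.85, 0.5], [0, 0, 0]], [[4, 1.85, 0.5], [0, 0, 0]], [[0, 0, 0], [0, 0, 0]]]'

```text
t: 2.5
tool_pos: [0.5916, 0.0228, 0.3478]
tool_rot: [-2.35, -2.056, -0.007]
contact_force: [-0.4, 0.1, 0.2]
opening: 0.0853
```

```bash
python3 go.py -.022 .027 .26
```

```text
t 2.5 local [-25.9  11.8] z 0.3478 F [-0.4  0.1  0.2] open 0.0853
shift cm [1.38 0.49 8.8 ] turn [-0.67 -0.91 -0.07]
```

Request:
jog_arm --steps '[[[0.7, 0.25, 2.5], [-0.5, -0.7, 0]], [[0.7, 0.25, 2.5], [-0.3, -0.4, 0]], [[0, 0, 2.5], [0, 0, 0]], [[0, 0, 1], [0, 0, 0]], [[0, 0, 0], [0, 0, 0]]]'

```text
t: 3.0
tool_pos: [0.598, 0.0369, 0.2596]
tool_rot: [2.358, 2.068, -0.005]
contact_force: [0.3, 0.5, 0.2]
opening: 0.0852
```

```bash
python3 go.py -.022 .027 .208; python3 - <<'E'
from h import *
for n in("top","side"):cv2.imwrite(f"pics/{n}1.png",ctrl.get_image(n)[:,:,::-1])
a=cv2.imread("pics/top1.png")[205:300,245:435]; cv2.imwrite("pics/top1z.png",cv2.resize(a,None,fx=4.2,fy=4.2,interpolation=cv2.INTER_CUBIC))
a=cv2.imread("pics/side1.png")[190:320,255:400]; cv2.imwrite("pics/side1z.png",cv2.resize(a,None,fx=4.5,fy=4.5,interpolation=cv2.INTER_CUBIC))
E
```

```text
t 3.0 local [-21.4  26.7] z 0.2596 F [0.3 0.5 0.2] open 0.0852
shift cm [ 0.06 -0.07  5.16] turn [0.08 0.33 0.07]
```

View pics/top1z.png

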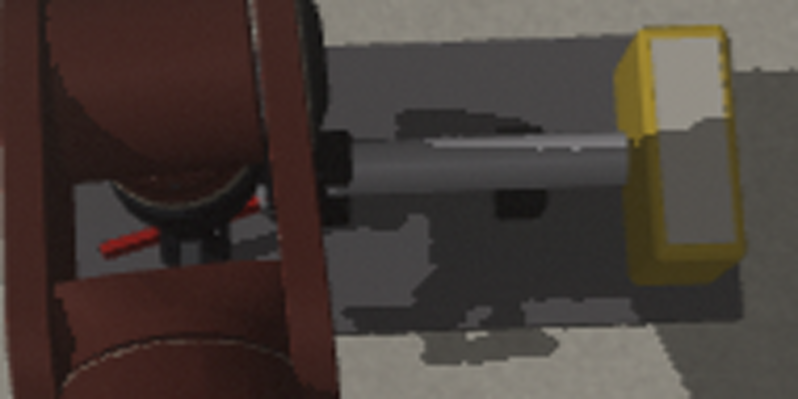

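View pics/side1z.png

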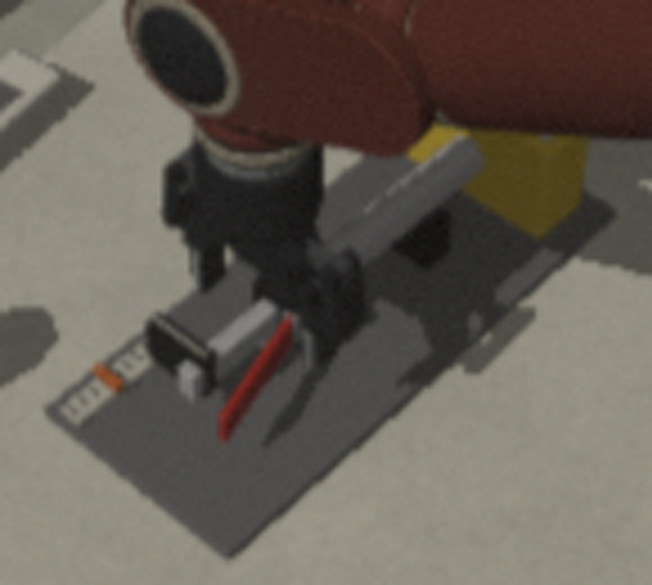

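```bash
cat > line.py <<'E'
import sys
from pose import *
p=np.load("p.npy")
def line(f,show=True):
    im=cv2.imread(f); P=[]
    g=cv2.cvtColor(im,cv2.COLOR_BGR2GRAY).astype(np.float32)
    # bright ridge on dark foot: for local x sample along y at z=.078
    ys=np.arange(.045,.125,.0005); out=[]
    for x in np.arange(.012,.043,.003):
        q=proj("side",W(p,np.c_[np.full_like(ys,x),ys,np.full_like(ys,.078)])).astype(np.float32)
        v=cv2.remap(g,q[:,0].reshape(-1,1),q[:,1].reshape(-1,1),cv2.INTER_LINEAR).ravel()
        out.append(v)
    v=np.mean(out,0); 
    for a,b in list(zip((ys*1e3),v))[::4]: print(a.round(1),b.round(0),end="; ")
    print()
line(sys.argv[1])
E
python3 line.py pics/side0.png; python3 line.py pics/side1.png
python3 - <<'E'
import cv2
a=cv2.imread("pics/side0.png")[250:300,258:320]; cv2.imwrite("pics/side0zz.png",cv2.resize(a,None,fx=12,fy=12,interpolation=cv2.INTER_NEAREST))
E
```

```text
45.0 79.0; 47.0 79.0; 49.0 77.0; 51.0 72.0; 53.0 64.0; 55.0 64.0; 57.0 77.0; 59.0 81.0; 61.0 68.0; 63.0 50.0; 65.0 41.0; 67.0 39.0; 69.0 40.0; 71.0 44.0; 73.0 49.0; 75.0 52.0; 77.0 56.0; 79.0 62.0; 81.0 74.0; 83.0 87.0; 85.0 97.0; 87.0 101.0; 89.0 103.0; 91.0 107.0; 93.0 110.0; 95.0 109.0; 97.0 106.0; 99.0 105.0; 101.0 106.0; 103.0 102.0; 105.0 91.0; 107.0 84.0; 109.0 82.0; 111.0 82.0; 113.0 84.0; 115.0 86.0; 117.0 94.0; 119.0 103.0; 121.0 108.0; 123.0 107.0; 
45.0 80.0; 47.0 80.0; 49.0 78.0; 51.0 72.0; 53.0 63.0; 55.0 64.0; 57.0 78.0; 59.0 82.0; 61.0 69.0; 63.0 50.0; 65.0 39.0; 67.0 38.0; 69.0 40.0; 71.0 44.0; 73.0 48.0; 75.0 53.0; 77.0 57.0; 79.0 63.0; 81.0 76.0; 83.0 89.0; 85.0 99.0; 87.0 104.0; 89.0 106.0; 91.0 111.0; 93.0 113.0; 95.0 112.0; 97.0 109.0; 99.0 108.0; 101.0 109.0; 103.0 105.0; 105.0 94.0; 107.0 86.0; 109.0 85.0; 111.0 85.0; 113.0 87.0; 115.0 90.0; 117.0 97.0; 119.0 106.0; 121.0 111.0; 123.0 111.0;
```

View pics/side0zz.png

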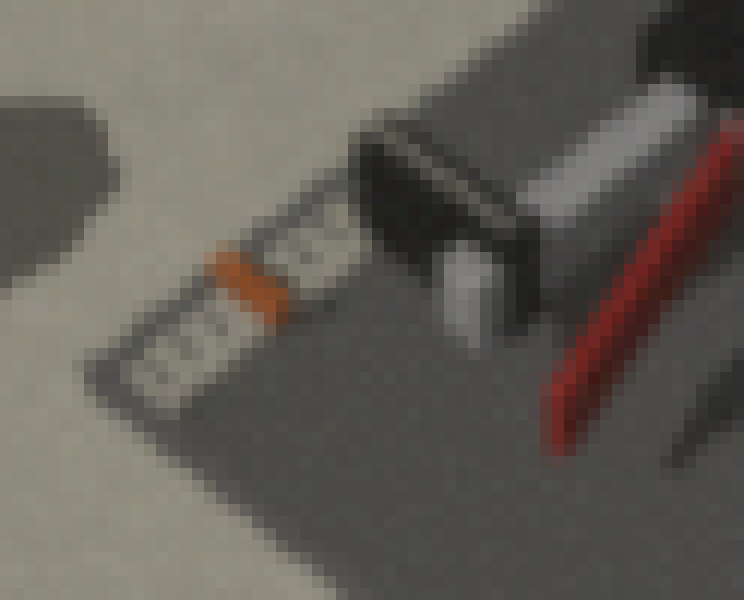

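```bash
python3 - <<'E'
from pose import *
p=np.load("p.npy")
c={"top":(269.5,224.0),"side":(278.87,273.67)}
for n in c:
    C=ray(n,[[0,0]])[0]; print(n,"cam local",L(p,C[None]).round(0))
    for y in(.082,.084,.085,.086,.088):
        b=np.array([[.064+sx*.012,y+sy*.003,z] for sx in(-1,1) for sy in(-1,1) for z in(.0165,.0265)])
        h=cv2.convexHull(proj(n,W(p,b)).astype(np.float32)); m=cv2.moments(h); print(y,(m["m10"]/m["m00"]-c[n][0]).round(2),(m["m01"]/m["m00"]-c[n][1]).round(2),"area",round(m["m00"],1))
E
```

```text
top cam local [[-218.  -28.]]Traceback (most recent call last):
  File "<stdin>", line 8, in <module>
AttributeError: 'float' object has no attribute 'round'
```

```bash
python3 - <<'E'
from pose import *
p=np.load("p.npy")
c={"top":(269.5,224.0),"side":(278.87,273.67)}
for n in c:
    C=ray(n,[[0,0]])[0]; print(n,"cam local",L(p,C[None]).round(0))
    for y in(.082,.084,.085,.086,.088):
        b=np.array([[.064+sx*.012,y+sy*.003,z] for sx in(-1,1) for sy in(-1,1) for z in(.0165,.0265)])
        h=cv2.convexHull(proj(n,W(p,b)).astype(np.float32)); m=cv2.moments(h); print(y,round(m["m10"]/m["m00"]-c[n][0],2),round(m["m01"]/m["m00"]-c[n][1],2),"area",round(m["m00"],1))
E
```

```text
top cam local [[-218.  -28.]]
0.082 1.37 1.05 area 30.1
0.084 0.55 1.08 area 30.2
0.085 0.14 1.1 area 30.2
0.086 -0.27 1.11 area 30.3
0.088 -1.09 1.14 area 30.4
side cam local [[-593.  609.]]
0.082 0.6 -0.4 area 26.9
0.084 0.11 -0.01 area 27.0
0.085 -0.13 0.18 area 27.0
0.086 -0.37 0.38 area 27.0
0.088 -0.86 0.77 area 27.0
```

```bash
python3 - <<'E'
from pose import *
p=np.load("p.npy")
for n in("top","side"):
    g=cv2.cvtColor(cv2.imread(f"pics/{n}0.png"),cv2.COLOR_BGR2GRAY).astype(np.float32)
    ys=np.arange(.050,.068,.001); 
    for xs in (np.arange(.012,.043,.003),):
        out=[]
        for x in xs:
            q=proj(n,W(p,np.c_[np.full_like(ys,x),ys,np.full_like(ys,.078)])).astype(np.float32)
            out.append(cv2.remap(g,q[:,0].reshape(-1,1),q[:,1].reshape(-1,1),cv2.INTER_LINEAR).ravel())
        print(n,[(int(a*1e3+.5),int(b)) for a,b in zip(ys,np.mean(out,0))])
E
```

```text
top [(50, 37), (51, 26), (52, 24), (53, 23), (54, 26), (55, 31), (56, 38), (57, 51), (58, 63), (59, 62), (60, 61), (61, 48), (62, 33), (63, 28), (64, 32), (65, 38), (66, 49), (67, 60)]
side [(50, 75), (51, 71), (52, 67), (53, 63), (54, 62), (55, 64), (56, 70), (57, 77), (58, 81), (59, 81), (60, 75), (61, 67), (62, 58), (63, 50), (64, 44), (65, 40), (66, 39), (67, 38)]
```

Request:
jog_arm --steps '[[[0, 0, 2], [0, 0.2, 0]], [[0, 0, 2], [0, 0.1, 0]], [[0, 0, 1.1], [0, 0, 0]], [[0, 0, 0.3], [0, 0, 0]]]'

```text
t: 3.5
tool_pos: [0.6024, 0.0352, 0.2147]
tool_rot: [2.353, 2.06, 0.02]
contact_force: [-0.2, 0.6, 0.3]
opening: 0.0855
```

```bash
python3 go.py -.022 .041 .208; python3 - <<'E'
from h import *
cv2.imwrite("pics/side2.png",ctrl.get_image("side")[:,:,::-1])
a=cv2.imread("pics/side2.png")[220:310,255:355]; cv2.imwrite("pics/side2z.png",cv2.resize(a,None,fx=6,fy=6,interpolation=cv2.INTER_CUBIC))
E
```

```text
t 3.5 local [-16.7  25.6] z 0.2147 F [-0.2  0.6  0.3] open 0.0855
shift cm [ 1.54 -0.54  0.66] turn [ 1.09 -0.04 -0.04]
```

View pics/side2z.png

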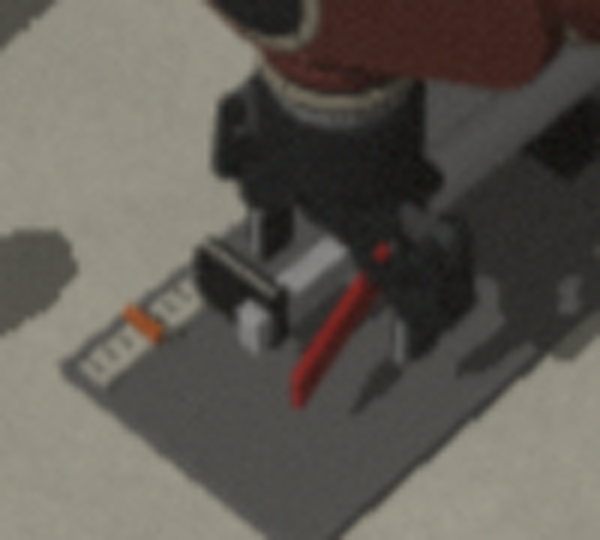

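Request:
jog_arm --steps '[[[0.5, -0.3, 0.4], [0.6, 0, 0]], [[0.5, -0.3, 0.3], [0.4, 0, 0]], [[0.5, 0, 0], [0, 0, 0]], [[0.3, 0, 0], [0, 0, 0]], [[0, 0, 0], [0, 0, 0]]]'

```text
t: 4.05
tool_pos: [0.5997, 0.0544, 0.2101]
tool_rot: [2.361, 2.066, 0.002]
contact_force: [-0.4, -3.6, -1.6]
opening: 0.0855
```

```bash
python3 go.py -.022 .066 .208
```

```text
t 4.05 local [-22.   44.3] z 0.2101 F [-0.4 -3.6 -1.6] open 0.0855
shift cm [ 2.17 -0.01  0.2 ] turn [ 0.25  0.13 -0.06]
```

Request:
jog_arm --steps '[[[0.6, 0, 0.1], [0, 0, 0]], [[0.6, 0, 0], [0, 0, 0]], [[0.5, 0, 0], [0, 0, 0]], [[0.3, 0, 0], [0, 0, 0]], [[0, 0, 0], [0, 0, 0]]]'

```text
t: 4.55
tool_pos: [0.6027, 0.0738, 0.2098]
tool_rot: [2.36, 2.063, -0.003]
contact_force: [0.3, -4.1, -0.9]
opening: 0.0854
```

```bash
python3 - <<'E'
from h import *
cv2.imwrite("pics/side3.png",ctrl.get_image("side")[:,:,::-1])
cv2.imwrite("pics/top3.png",ctrl.get_image("top")[:,:,::-1])
a=cv2.imread("pics/side3.png")[220:310,255:355]; cv2.imwrite("pics/side3z.png",cv2.resize(a,None,fx=6,fy=6,interpolation=cv2.INTER_CUBIC))
E
python3 go.py -.022 .066 .208; python3 line.py pics/side3.png
```

```text
t 4.65 local [-21.5  63.8] z 0.2098 F [ 0.6 -2.9 -0.8] open 0.0853
shift cm [ 0.23 -0.05  0.18] turn [ 0.24  0.35 -0.14]
45.0 33.0; 47.0 32.0; 49.0 33.0; 51.0 33.0; 53.0 34.0; 55.0 35.0; 57.0 36.0; 59.0 35.0; 61.0 34.0; 63.0 33.0; 65.0 34.0; 67.0 41.0; 69.0 50.0; 71.0 59.0; 73.0 63.0; 75.0 62.0; 77.0 61.0; 79.0 71.0; 81.0 85.0; 83.0 81.0; 85.0 62.0; 87.0 44.0; 89.0 38.0; 91.0 40.0; 93.0 42.0; 95.0 47.0; 97.0 52.0; 99.0 58.0; 101.0 65.0; 103.0 71.0; 105.0 74.0; 107.0 78.0; 109.0 83.0; 111.0 85.0; 113.0 87.0; 115.0 89.0; 117.0 98.0; 119.0 108.0; 121.0 113.0; 123.0 113.0;
```

View pics/side3z.png

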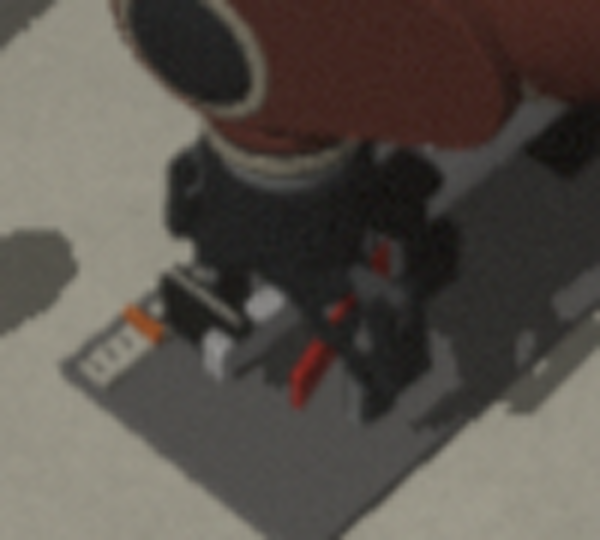

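View pics/top3.png

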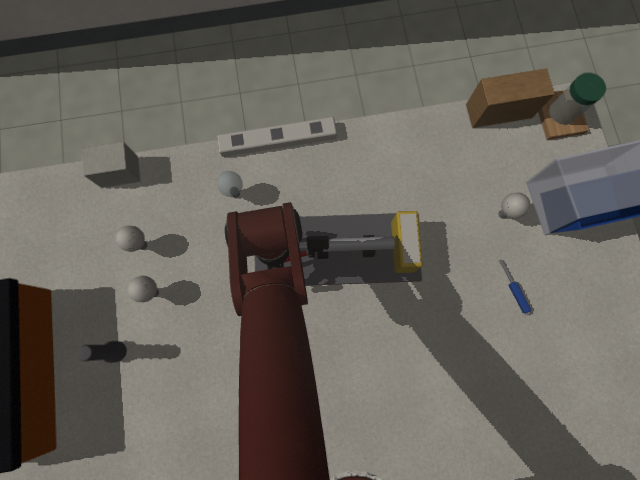

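Request:
jog_arm --steps '[[[0.25, 0, 0], [0, 0, 0]], [[0.1, 0, 0], [0, 0, 0]], [[0, 0, 0], [0, 0, 0]], [[0, 0, 0], [0, 0, 0]]]'

```text
t: 5.05
tool_pos: [0.6031, 0.0767, 0.2098]
tool_rot: [2.361, 2.062, -0.004]
contact_force: [0.1, -3.8, -1.7]
opening: 0.0856
```

```bash
python3 - <<'E'
from h import *
cv2.imwrite("pics/side4.png",ctrl.get_image("side")[:,:,::-1])
a=cv2.imread("pics/side4.png")[220:310,255:355]; cv2.imwrite("pics/side4z.png",cv2.resize(a,None,fx=6,fy=6,interpolation=cv2.INTER_CUBIC))
E
python3 go.py -.022 .067 .208; python3 line.py pics/side4.png
```

```text
t 5.1 local [-21.5  66.8] z 0.2098 F [-1.2 -2.9 -0. ] open 0.0854
shift cm [ 0.02 -0.05  0.18] turn [ 0.22  0.38 -0.17]
45.0 33.0; 47.0 34.0; 49.0 33.0; 51.0 34.0; 53.0 34.0; 55.0 35.0; 57.0 36.0; 59.0 37.0; 61.0 37.0; 63.0 33.0; 65.0 32.0; 67.0 34.0; 69.0 38.0; 71.0 46.0; 73.0 55.0; 75.0 62.0; 77.0 63.0; 79.0 59.0; 81.0 64.0; 83.0 79.0; 85.0 83.0; 87.0 68.0; 89.0 49.0; 91.0 40.0; 93.0 38.0; 95.0 41.0; 97.0 44.0; 99.0 49.0; 101.0 55.0; 103.0 61.0; 105.0 63.0; 107.0 67.0; 109.0 75.0; 111.0 81.0; 113.0 86.0; 115.0 90.0; 117.0 97.0; 119.0 107.0; 121.0 113.0; 123.0 112.0;
```

View pics/side4z.png

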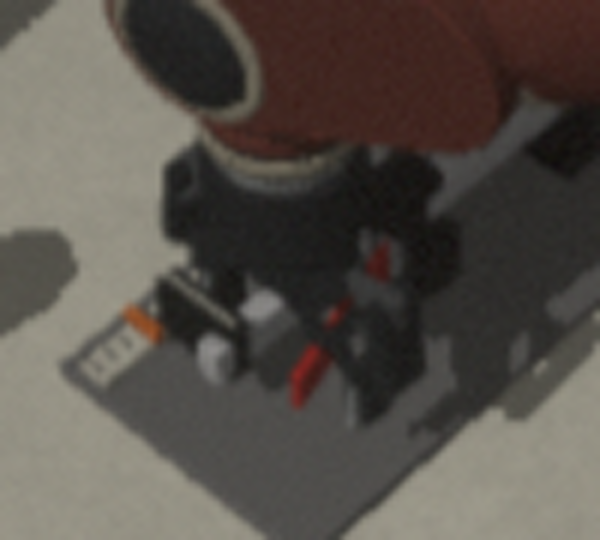

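Request:
jog_arm --steps '[[[0, 0, 0], [0, 0, 0]], [[0, 0, 0], [0, 0, 0]], [[0, 0, 0], [0, 0, 0]]]' --fingers 0.45 --grip_force 30

```text
t: 5.4
tool_pos: [0.6046, 0.0764, 0.2116]
tool_rot: [2.358, 2.059, 0.003]
contact_force: [0.5, -3.8, -1.4]
opening: 0.062
```

```bash
python3 go.py -.017 .067 .208
```

```text
t 5.4 local [-20.   66.7] z 0.2116 F [ 0.5 -3.8 -1.4] open 0.062
shift cm [0.03 0.29 0.36] turn [ 0.57  0.35 -0.18]
```

Request:
jog_arm --steps '[[[0.05, 0.2, 0.2], [0.3, 0.1, 0]], [[0, 0.1, 0], [0, 0, 0]], [[0, 0, 0], [0, 0, 0]]]' --fingers 0.18

```text
t: 5.7
tool_pos: [0.6087, 0.0764, 0.2113]
tool_rot: [2.36, 2.062, 0.002]
contact_force: [0.7, -4.3, 1.5]
opening: 0.0503
```

```bash
python3 go.py -.012 .067 .208
```

```text
t 5.7 local [-15.9  67.3] z 0.2113 F [ 0.7 -4.3  1.5] open 0.0503
shift cm [-0.02  0.39  0.33] turn [ 0.4   0.24 -0.16]
```

Request:
jog_arm --steps '[[[0, 0.2, 0.1], [0.2, 0.1, 0]], [[0, 0.1, 0], [0, 0, 0]], [[0, 0, 0], [0, 0, 0]]]' --fingers -0.04

```text
t: 6.0
tool_pos: [0.6132, 0.0759, 0.2124]
tool_rot: [2.36, 2.063, 0.006]
contact_force: [-0.2, -4.4, 2.6]
opening: 0.0409
```

```bash
python3 - <<'E'
from h import *
cv2.imwrite("pics/side5.png",ctrl.get_image("side")[:,:,::-1])
a=cv2.imread("pics/side5.png")[220:310,255:355]; cv2.imwrite("pics/side5z.png",cv2.resize(a,None,fx=6,fy=6,interpolation=cv2.INTER_CUBIC))
E
python3 go.py -.006 .067 .208; python3 line.py pics/side5.png
```

```text
t 6.05 local [-11.4  67.4] z 0.2124 F [-1.  -4.2  2.7] open 0.0414
shift cm [-0.04  0.54  0.44] turn [ 0.49  0.11 -0.13]
45.0 32.0; 47.0 33.0; 49.0 33.0; 51.0 32.0; 53.0 32.0; 55.0 32.0; 57.0 32.0; 59.0 32.0; 61.0 31.0; 63.0 31.0; 65.0 31.0; 67.0 32.0; 69.0 36.0; 71.0 43.0; 73.0 56.0; 75.0 68.0; 77.0 74.0; 79.0 69.0; 81.0 64.0; 83.0 72.0; 85.0 84.0; 87.0 79.0; 89.0 61.0; 91.0 44.0; 93.0 38.0; 95.0 38.0; 97.0 41.0; 99.0 45.0; 101.0 50.0; 103.0 55.0; 105.0 58.0; 107.0 64.0; 109.0 71.0; 111.0 79.0; 113.0 85.0; 115.0 89.0; 117.0 98.0; 119.0 108.0; 121.0 113.0; 123.0 114.0;
```

View pics/side5z.png

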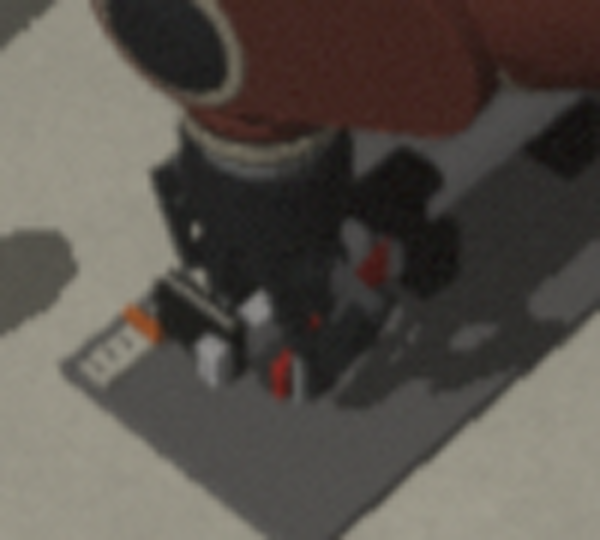

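Request:
jog_arm --steps '[[[-0.05, 0.25, 0.1], [0.3, 0, 0]], [[0, 0.1, 0], [0, 0, 0]], [[0, 0, 0], [0, 0, 0]]]' --fingers -0.22

```text
t: 6.35
tool_pos: [0.6173, 0.0751, 0.2125]
tool_rot: [2.361, 2.065, 0.004]
contact_force: [0.4, -4.2, 1.9]
opening: 0.0333
```

```bash
python3 go.py -.006 .067 .208
```

```text
t 6.35 local [-7.2 67.1] z 0.2125 F [ 0.4 -4.2  1.9] open 0.0333
shift cm [-0.01  0.12  0.45] turn [ 0.3   0.08 -0.1 ]
```

Request:
jog_arm --steps '[[[0, 0.1, 0], [0.1, 0, 0]], [[0, 0, 0], [0, 0, 0]], [[0, 0, 0], [0, 0, 0]], [[0, 0, 0], [0, 0, 0]]]' --fingers -1

```text
t: 6.75
tool_pos: [0.6202, 0.0747, 0.2132]
tool_rot: [2.359, 2.061, 0.012]
contact_force: [0.8, -4.3, 2.6]
opening: 0.0243
```

```bash
python3 - <<'E'
from h import *
cv2.imwrite("pics/side6.png",ctrl.get_image("side")[:,:,::-1])
a=cv2.imread("pics/side6.png")[220:310,255:355]; cv2.imwrite("pics/side6z.png",cv2.resize(a,None,fx=6,fy=6,interpolation=cv2.INTER_CUBIC))
E
python3 go.py -.006 .067 .208; python3 line.py pics/side6.png
```

```text
t 6.8 local [-4.3 67.1] z 0.2132 F [ 1.6 -3.5  2.2] open 0.0242
shift cm [-0.01 -0.18  0.52] turn [ 0.69  0.03 -0.15]
45.0 32.0; 47.0 32.0; 49.0 32.0; 51.0 33.0; 53.0 33.0; 55.0 32.0; 57.0 32.0; 59.0 31.0; 61.0 31.0; 63.0 31.0; 65.0 30.0; 67.0 31.0; 69.0 34.0; 71.0 43.0; 73.0 56.0; 75.0 67.0; 77.0 71.0; 79.0 65.0; 81.0 60.0; 83.0 72.0; 85.0 87.0; 87.0 82.0; 89.0 63.0; 91.0 45.0; 93.0 39.0; 95.0 39.0; 97.0 41.0; 99.0 44.0; 101.0 50.0; 103.0 55.0; 105.0 59.0; 107.0 64.0; 109.0 71.0; 111.0 79.0; 113.0 86.0; 115.0 90.0; 117.0 99.0; 119.0 109.0; 121.0 113.0; 123.0 113.0;
```

View pics/side6z.png

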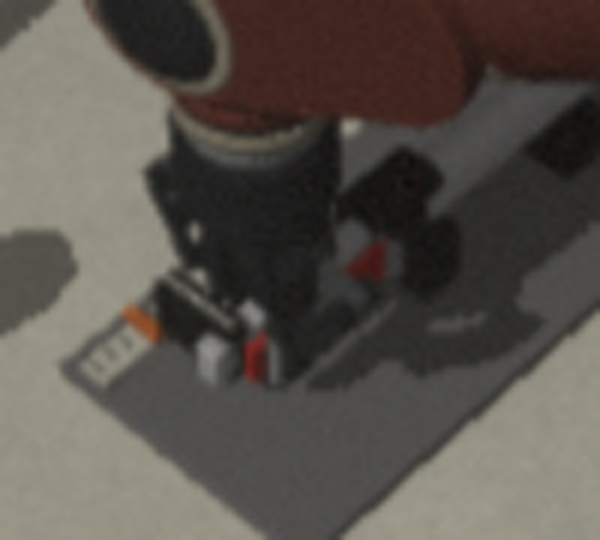

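Request:
jog_arm --steps '[[[-0.1, 0, 0], [0, 0, 0]], [[0, 0, 0], [0, 0, 0]], [[0, 0, 0], [0, 0, 0]], [[0, 0, 0], [0, 0, 0]], [[0, 0, 0], [0, 0, 0]]]' --grip_force 40

```text
t: 7.3
tool_pos: [0.6201, 0.0744, 0.2132]
tool_rot: [2.36, 2.061, 0.015]
contact_force: [0.9, -2.8, 2.0]
opening: 0.0236
```

```bash
python3 - <<'E'
from pose import *
p=np.load("p.npy")
cv2.imwrite("pics/side7.png",ctrl.get_image("side")[:,:,::-1])
for f in("pics/side0.png","pics/side7.png"):
    im=cv2.imread(f); hsv=cv2.cvtColor(im,cv2.COLOR_BGR2HSV)
    m=cv2.inRange(hsv,(0,120,50),(5,255,255))|cv2.inRange(hsv,(170,120,50),(180,255,255)); m[:,:292]=0;m[:,335:]=0;m[:250]=0;m[296:]=0
    ys,xs=np.nonzero(m); q=np.c_[xs,ys]; k=q[ys>=ys.max()-4]; print(f,len(q),"tip lower px",k.mean(0),xs.min(),xs.max(),ys.min(),ys.max())
    m=cv2.inRange(hsv,(5,140,90),(16,255,255))[262:290,262:300]; ys,xs=np.nonzero(m); print("orange",len(xs),xs.mean()+262,ys.mean()+262)
for a in(0,.05,.1,.3):
    t=np.array([-.016-.096*np.sin(a),-.008+.096*np.cos(a)]); n=np.array([np.cos(a),np.sin(a)])*.003
    print(a,proj("side",W(p,[[*(t+s*n),z] for s in(-1,1) for z in(.048,.072)])).round(1).tolist())
a=cv2.imread("pics/side7.png")[250:300,258:320]; cv2.imwrite("pics/side7zz.png",cv2.resize(a,None,fx=12,fy=12,interpolation=cv2.INTER_NEAREST))
E
python3 go.py -.006 .067 .208; python3 line.py pics/side7.png
```

```text
pics/side0.png 114 tip lower px [304.91666667 284.41666667] 304 319 261 287
orange 15 278.8666666666667 273.6666666666667
pics/side7.png 42 tip lower px [296.76470588 279.82352941] 295 318 261 282
orange 15 278.8666666666667 273.8
0 [[297.6, 284.2], [297.2, 279.0], [296.1, 283.1], [295.7, 277.9]]
0.05 [[298.9, 285.1], [298.5, 279.9], [297.3, 284.0], [296.9, 278.8]]
0.1 [[300.2, 285.9], [299.9, 280.7], [298.5, 284.9], [298.2, 279.7]]
0.3 [[306.0, 288.6], [305.8, 283.4], [304.1, 287.9], [303.9, 282.7]]
t 7.35 local [-4.4 66.8] z 0.2132 F [ 1.7 -3.   1.9] open 0.0239
shift cm [ 0.02 -0.17  0.52] turn [ 0.74 -0.08 -0.18]
45.0 32.0; 47.0 33.0; 49.0 32.0; 51.0 32.0; 53.0 32.0; 55.0 32.0; 57.0 32.0; 59.0 31.0; 61.0 31.0; 63.0 30.0; 65.0 31.0; 67.0 32.0; 69.0 36.0; 71.0 43.0; 73.0 57.0; 75.0 68.0; 77.0 73.0; 79.0 68.0; 81.0 62.0; 83.0 72.0; 85.0 85.0; 87.0 80.0; 89.0 61.0; 91.0 44.0; 93.0 38.0; 95.0 38.0; 97.0 41.0; 99.0 46.0; 101.0 50.0; 103.0 55.0; 105.0 59.0; 107.0 63.0; 109.0 70.0; 111.0 79.0; 113.0 85.0; 115.0 90.0; 117.0 99.0; 119.0 108.0; 121.0 113.0; 123.0 114.0;
```

View pics/side7zz.png

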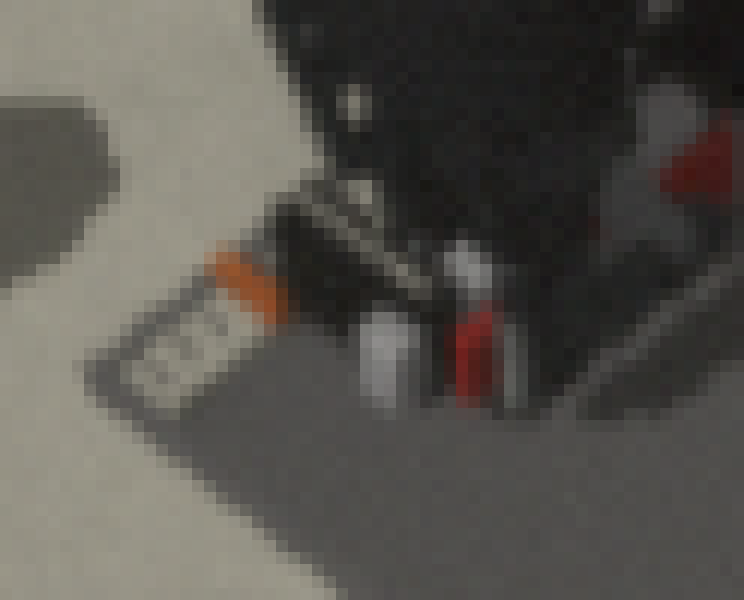

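Request:
jog_arm --steps '[[[-0.15, 0, 0], [0, 0, 0]], [[0, 0, 0], [0, 0, 0]], [[0, 0, 0], [0, 0, 0]], [[0, 0, 0], [0, 0, 0]], [[0, 0, 0], [0, 0, 0]], [[0, 0, 0], [0, 0, 0]], [[0, 0, 0], [0, 0, 0]]]'

```text
t: 8.05
tool_pos: [0.62, 0.0739, 0.2132]
tool_rot: [2.361, 2.062, 0.019]
contact_force: [1.5, -0.5, 1.8]
opening: 0.0243
```

```bash
python3 - <<'E'
from h import *
cv2.imwrite("pics/side8.png",ctrl.get_image("side")[:,:,::-1])
E
python3 go.py -.006 .067 .208; python3 line.py pics/side8.png
```

```text
t 8.1 local [-4.4 66.3] z 0.2132 F [ 2.3 -0.7  2.2] open 0.0237
shift cm [ 0.07 -0.17  0.52] turn [ 0.77 -0.25 -0.18]
45.0 33.0; 47.0 33.0; 49.0 32.0; 51.0 32.0; 53.0 32.0; 55.0 33.0; 57.0 32.0; 59.0 32.0; 61.0 31.0; 63.0 31.0; 65.0 31.0; 67.0 32.0; 69.0 36.0; 71.0 44.0; 73.0 57.0; 75.0 70.0; 77.0 74.0; 79.0 68.0; 81.0 62.0; 83.0 71.0; 85.0 84.0; 87.0 79.0; 89.0 60.0; 91.0 43.0; 93.0 38.0; 95.0 39.0; 97.0 42.0; 99.0 46.0; 101.0 50.0; 103.0 55.0; 105.0 58.0; 107.0 63.0; 109.0 70.0; 111.0 79.0; 113.0 85.0; 115.0 90.0; 117.0 99.0; 119.0 108.0; 121.0 114.0; 123.0 114.0;
```

Request:
jog_arm --steps '[[[0.1, 0, 0], [0, 0, 0]], [[0, 0, 0], [0, 0, 0]], [[0, 0, 0], [0, 0, 0]], [[0, 0, 0], [0, 0, 0]], [[0, 0, 0], [0, 0, 0]], [[0, 0, 0], [0, 0, 0]]]'

```text
t: 8.7
tool_pos: [0.6201, 0.0742, 0.2132]
tool_rot: [2.36, 2.061, 0.017]
contact_force: [1.2, -2.1, 2.4]
opening: 0.0239
```

```bash
python3 - <<'E'
from h import *
cv2.imwrite("pics/side9.png",ctrl.get_image("side")[:,:,::-1])
E
python3 go.py -.006 .067 .208; python3 line.py pics/side9.png | tr ';' '\n' | sed -n 18,24p; python3 - <<'E'
from station import ctrl
print(ctrl.get_obs()["dq"].round(4)); ctrl.finish_job()
E
```

```text
t 8.75 local [-4.4 66.6] z 0.2132 F [ 1.7 -2.   3. ] open 0.0233
shift cm [ 0.04 -0.17  0.52] turn [ 0.75 -0.14 -0.18]
 79.0 68.0
 81.0 62.0
 83.0 71.0
 85.0 85.0
 87.0 80.0
 89.0 61.0
 91.0 44.0
[ 0.0014 -0.0002  0.0018  0.0008 -0.0004  0.001 ]
the job is handed in; nothing more can be done
```

I hooked the foot with the +x finger and drew the leg out about 26 mm to the mark with the lever still open. I then closed the fingers in steps until the lever was shut, and handed the job in at about 8.8 s with the gripper still squeezing leg and lever at 40 N.

**Foot line against the mark:** in the side view the line sits at local y of about 86 mm and the clip at about 84 to 85.5 mm, so the line is roughly 1 to 2 mm beyond the mark (5 mm allowed). The two cameras put the clip about 1 mm apart.

**Lever:** its tip in the last close-up (about 1.4 s before hand-in) matches the shut position to about 0.03 rad. The fingers then read 24 mm apart where 26 mm was expected, which I put down to pad give.

**Clip and bystanders:** the clip stood at the same pixels before and after shutting, and nothing in the pictures suggests a bystander was touched. I did not measure the bulbs, torch or tester again at the end.

**One correction that did nothing:** after shutting I tried to bring the leg back about 1 to 2 mm. It barely moved and the force along the leg fell, so I restored most of the pull. The last reading along the leg was about 2 N, with the arm at rest. The leg contact force itself is not measured, so holding above 1.5 N rests on the 40 N squeeze.

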